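# Ratchet the desk speaker round to its mark

## Robot

A 7-joint arm with a two-finger parallel gripper is mounted at the origin on the work surface. World frame = base frame: x ahead of the robot, y to its left, z up, the work surface at z = 0. Lengths are in m, angles in rad, forces in N, time in s.
With the tool pointing down it reaches from about 0.4 to 0.925 m from the base axis. Payload 4.1 kg.
Tool frame: the origin (TCP) lies midway between the tips of the shut fingers; the grasp point (between the pads) lies 19 mm behind it; z points along the fingers, y is the line along which they close (so a half turn about z gives the same grasp; the last joint's range is limited). The gripper opens to 85 mm and grips with 20 to 120 N. Pads are 22 mm wide; open, the fingers measure 114 mm over their backs; the gripper's body (76 mm by 85 mm) begins 54 mm behind the grasp point. The pads swing forward as they close: fully open they stand 13 mm farther back than shut.
Start: joints at [1.1, 0.398, 0.045, 1.537, -0.019, 1.207, -0.051], TCP at [0.236, -0.606, 0.231] pointing down, gripper open.
Joint ranges: [-2.82, 2.82], [-0.49, 2.23], [-1.37, 1.46], [0, 2.46], [-1.36, 4.5], [0.23, 2], [-2.94, 2.94]. Speed limits (rad/s): [2.57, 2.57, 3.14, 3.14, 3.14, 3.14, 3.14].

## Interface

Orientations are given as a unit quaternion [w, x, y, z].
In Python, from rig import bot, camera, camera_info, recognise, masks_of gives the robot as it stands.
- The arm moves only by the tool arm_command, never from a script. Its argument "deltas" is a list of rows, each an object with "jaw": the opening, from -1 (shut) to 1 (fully open), so that 0 is half open; "offset": the shift along the world's x, y, z scaled (see below), a list of three; "delta_rot": the turn, a rotation vector about the world's x, y, z scaled (see below), a list of three. In form: [{"jaw": jaw, "offset": [dx, dy, dz], "delta_rot": [rx, ry, rz]}, ...]. A call has 1 to 20 rows; each row shifts and turns the commanded pose from where the row before left it; what a row does not reach is not made up. The controller multiplies each number of a shift by 20 mm and each number of a turn by 4 degrees. A row lasts 1/12 s, in which the tool goes at most 41.7 mm and 7.16 degrees, less where a joint would pass 70% of its speed; a pose out of reach is approached as far as the arm can. A call with a number of a shift or a turn outside -1 to 1 is refused whole. A call with a gripper value outside its range is refused whole. The fingers move at their own pace and stop on an object; "newtons" is the grip in N (left out, the last holds). Time passes only in rows, so rows that do not move let the fingers close. It gives the time, the measured TCP pose, the force, the opening and the grip force at its end, in the units of the state.
- bot.state(): the state, without advancing time (a new reading comes with each control period).
- camera(name): name is "scene" or "top" or "wrist"; returns the picture (420x560x3 uint8, blue, green, red); there is no depth.
- camera_info(name): a dict with "vertical_fov" (degrees; the focal length in pixels is half the picture's height over the tangent of half this angle, whatever the lens; pixels are square), "cx", "cy" (the principal point, pixels), "distortion" ([k1, k2, p1, p2, k3] as OpenCV has them; the pictures are not rectified), "rvec" (rotation vector, rad) and "tvec" (3), from world to camera coordinates, as OpenCV has them. Camera axes: x right, y down, z forward; pixel columns grow to the right and rows downward; lengths in m; the calibration is good to about 2 mm. A picture is of the moment at which its call begins: read the wrist's pose just before it. camera_info takes no time and is no camera call; for the wrist camera it gives the pose at the moment of the call.
- bot.sign_off(): hands the job in; it is judged then, once.
Trained networks look in the newest picture that a camera, given by its name, has taken for a name from the list of things; names that differ only in an ending like _2 or _b are one class to them, and where a whole thing is asked for, a point or a joint stands for the part that bears it (a point fixed in the world has none). Each returns a list of dicts, best first, with "score" (0 to 1); they miss things now and then, are a little off and sometimes report something else, mostly with a low value. They report only what shows in the picture. A call takes as long as a camera call.
- recognise(camera, name): "extent" ([centre column, centre row, width, height] in pixels, round what is visible of it).
- masks_of(camera, name): "mask" (420x560 bool, what is visible of it) and "extent" ([centre column, centre row, width, height] in pixels, round what is visible of it).
The state is a dict: "t": time; "joint_pos": joint angles; "qd": joint speeds; "joint_torque": joint torques, N m; "eef_pos": TCP position; "tool_rot": TCP orientation; "force": force on the tool from outside, world axes, zero at the start; "moment": the same for the moment, N m; "finger_gap": finger opening in m; "gripper_force": force on a finger pad.
Only numpy, scipy, OpenCV 4.12 (cv2) and the standard library are available. Lean on these libraries where they do the work, as an engineer would, in place of code of your own. Each camera call takes 0.05 s, during which the arm holds its last target. There are 200 camera calls.

## Task

Take hold of the red upright grip of the ratchet base and pump it back and forth in full strokes, one click a stroke, until the little black speaker on it has come round to face the yellow block, and no further. Then leave the red grip back at its home stop and let go. Turn the speaker only with the grip without bumping it, and leave the black T-bar handle of the switcher alone.

Things in the scene. Friction and masses are not known exactly. Their poses are not given: they have to be found in the camera images.
- red_grip (a point): centre of the red upright cylindrical grip, 20 mm in diameter, from 18 to 96 mm above the desk (this point at 60 mm), on the end of the flat aluminium lever of the ratchet base, 170 mm from the ratchet's vertical axis on the robot's side of it. The lever (22 mm wide, top 18 mm above the desk) swings level about that axis. The grip is round, so it may turn between the fingers.
- ratchet_axis (a point): point on the ratchet base's vertical axis, 60 mm above the desk. The base is a round dark steel foot, 200 mm across, fixed to the desk; on it turns a steel toothed wheel, 140 mm across, that carries the speaker. This frame's +x points from the axis to the yellow block (22 mm wide, on the foot's rim, top 44 mm above the desk), z up.
- lever (a joint): swing of the lever with the red grip, rad: 0 at its home stop, growing anticlockwise seen from above, 0.72 (41 deg) at its far stop; half way, it points straight away from the yellow block. Starts anywhere from 0 to 0.35, stays where it is left. Pushing it to the far stop takes about 2 to 5 N at the grip.
- turntable (a joint): turn of the toothed wheel and speaker, rad, anticlockwise from above: 0 when the speaker's front and the wheel's white pointer face the yellow block; starts -2.0 to -0.9. Teeth are 0.524 rad (30 deg). The pawl turns it only on the way to the far stop, where it stands whole teeth from 0; return below 0.15 to catch the next tooth. The first stroke may turn it by 0 to 0.72. Friction holds it.
- speaker: black speaker, 74 mm deep, 84 mm wide and 135 mm tall, bolted to the toothed wheel (from 44 to 179 mm above the desk, centred within 15 mm of the axis); origin on the axis under it, +x out of its front, which has two white round cones; a white bar on its top runs to the front edge.
- tbar_tip (a point): middle of the black cross-grip, 60 mm long, of the T-bar lever on the grey video switcher (240 x 200 x 50 mm box with red, yellow and white keys, at the left or right of the desk): a bystander, to be left alone.

How it is judged:
By the outcome, as a careful person would: the job done as asked, in the order asked, and still so for the second after the job is handed in, with the robot touching nothing.
It also fails if it takes over 58 s, if anything falls off the work surface, if the arm or the gripper's body presses on something with over 40 N, if the wrist force passes 120 N, or if a joint passes its speed limit or range.

## Working session

There is one attempt and no reset: what is moved stays moved. The work goes in short steps, Python scripts to look and compute and a tool call to move; the robot and the scene stay as the last step left them, time stands still between calls to the robot, and variables do not carry over. Pictures are saved under pics/ and viewed, at most 10 in all, crops included, and the job is handed in when it is done.

Besides the shell and the picture viewer there is one more tool, called after "Call:" as name(argument=value, ...) on one line, values as JSON. arm_command: Moves the arm, as the interface text tells. Its arguments: {"type":"object","properties":{"deltas":{"type":"array"},"newtons":{"type":"number"}},"required":["deltas"]}

```bash
mkdir -p pics; cat > h.py <<'E'
import numpy as np, cv2
from rig import bot, camera, camera_info, recognise, masks_of
def K(n):
    c=camera_info(n); f=210/np.tan(np.radians(c["vertical_fov"])/2)
    return np.array([[f,0,c["cx"]],[0,f,c["cy"]],[0,0,1.]]),np.array(c["distortion"],float),np.array(c["rvec"],float),np.array(c["tvec"],float)
def ray(n,px,z):
    k,d,r,t=K(n); R=cv2.Rodrigues(r)[0]
    u=cv2.undistortPoints(np.array(px,float).reshape(-1,1,2),k,d).reshape(-1,2)
    v=np.c_[u,np.ones(len(u))]@R; o=-R.T@t
    return o+v*((z-o[2])/v[:,2])[:,None]
def proj(n,P):
    k,d,r,t=K(n); return cv2.projectPoints(np.array(P,float).reshape(-1,1,3),r,t,k,d)[0].reshape(-1,2)
E
python3 - <<'E'
from h import *
a=camera("scene");b=camera("top")
cv2.imwrite("pics/scene1.png",a);cv2.imwrite("pics/top1.png",b)
for c in("scene","top"):
  for n in("red_grip","speaker","tbar_tip","lever","turntable"):
    print(c,n,[(round(x["score"],2),np.round(x["extent"],1)) for x in recognise(c,n)[:2]])
print(bot.state())
E
```

```text
scene red_grip []
scene speaker [(0.81, array([270.9, 227.2,  27.9,  44.3]))]
scene tbar_tip [(0.49, array([409.6, 155.9,  14.1,  19.5]))]
scene lever [(0.4, array([273.5, 193.1,  10.7,  24.1]))]
scene turntable [(0.66, array([269.4, 230.4,  47.4,  54.2]))]
top red_grip [(0.78, array([284. , 244.4,  27. ,  38.5]))]
top speaker [(0.72, array([299.9, 201.6,  32.9,  40.5])), (0.4, array([303.8, 218.5,  64.9,  88.8]))]
top tbar_tip [(0.55, array([106.8, 244.4,  20.9,  11.3]))]
top lever [(0.72, array([285.8, 243.6,  21.5,  35.5]))]
top turntable [(0.71, array([303.8, 206.6,  46.7,  50.6]))]
{'t': 0.6, 'joint_pos': array([ 1.10003113,  0.39835836,  0.04512421,  1.53662073, -0.01870691,
        1.20689649, -0.05067863]), 'qd': array([ 0.00191323, -0.00022862, -0.00089616, -0.00039949,  0.00045086,
       -0.00250957, -0.00159135]), 'joint_torque': array([-6.63609026e-04, -4.74737012e+01,  1.36197221e+00, -2.54388714e+01,
        1.14608137e-02,  1.17816882e-03, -9.96646349e-06]), 'eef_pos': array([ 0.23614486, -0.60561428,  0.23136489]), 'tool_rot': array([6.96398888e-05, 9.82767068e-01, 1.84848277e-01, 8.46216039e-06]), 'force': array([0.25740887, 0.53857456, 1.0683354 ]), 'moment': array([ 0.01132695, -0.02780922, -0.03209336]), 'gripper_force': 0.0, 'finger_gap': 0.08556126338119532}
```

View pics/scene1.png

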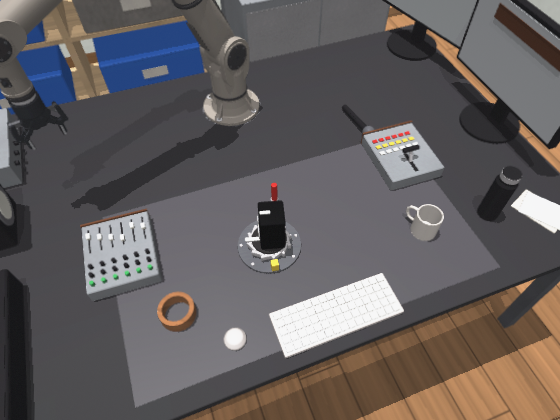

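View pics/top1.png

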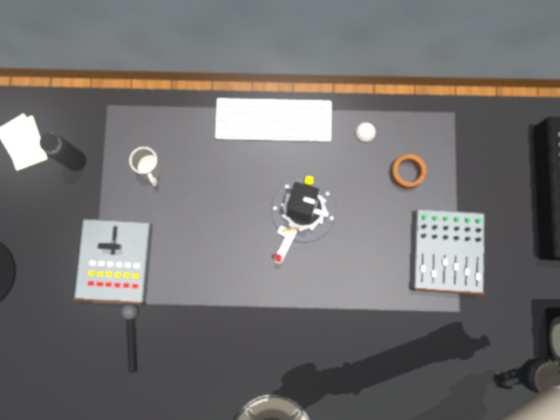

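The scene view shows the ratchet at about (269,243), with the red grip at (274,192) and the yellow block at (275,265). In the top view the foot is centred near (303,208), the block is at (309,181) and the grip at (279,258). The switcher is far off to the left.

```bash
python3 - <<'E'
from h import *
b=camera("top")
hsv=cv2.cvtColor(b,cv2.COLOR_BGR2HSV)
def cen(m,box):
    x0,x1,y0,y1=box; mm=np.zeros_like(m);mm[y0:y1,x0:x1]=m[y0:y1,x0:x1]
    y,x=np.nonzero(mm); return np.array([x.mean(),y.mean()]),len(x)
red=(((hsv[...,0]<8)|(hsv[...,0]>172))&(hsv[...,1]>150)&(hsv[...,2]>80))
yel=((hsv[...,0]>22)&(hsv[...,0]<35)&(hsv[...,1]>150)&(hsv[...,2]>80))
r,nr=cen(red,(265,300,240,275)); y,ny=cen(yel,(295,325,170,195)); print(r,nr,y,ny)
print("red z.09",ray("top",r,.09),"yel z.044",ray("top",y,.038))
cv2.imwrite("pics/c1.png",cv2.resize(b[160:280,240:370],None,fx=5,fy=5,interpolation=cv2.INTER_CUBIC)[:600,:])
np.set_printoptions(precision=4,suppress=True)
k,d,rv,t=K("top"); print(-cv2.Rodrigues(rv)[0].T@t)
E
```

```text
[277.36842105 256.94736842] 19 [308.37037037 180.33333333] 54
red z.09 [[ 0.51183513 -0.00497844  0.09      ]] yel z.044 [[ 0.75055321 -0.09352154  0.038     ]]
[ 0.393  -0.0141  1.6636]
```

View pics/c1.png

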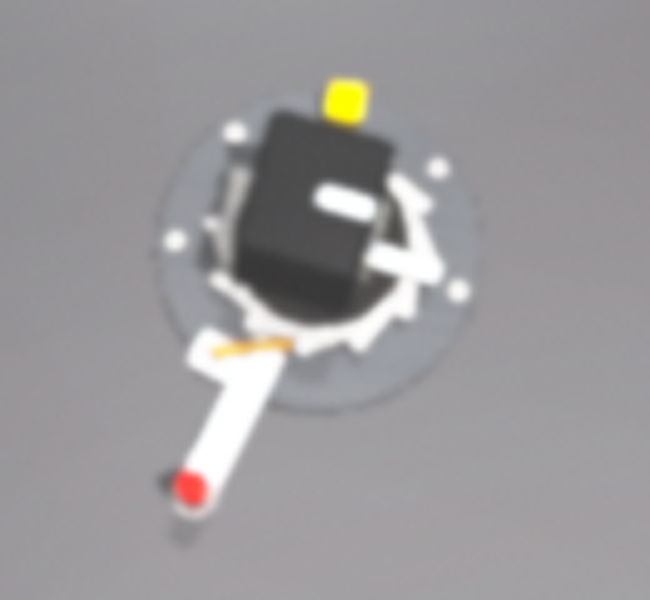

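The enlarged top view shows the white bar and pointer aimed to the image right, about −92° from the block. The lever is near its home stop. Next I work out the geometry.

```bash
python3 - <<'E'
from h import *
np.set_printoptions(precision=4,suppress=True)
c=lambda x,y:[240+(x+.5)/5-.5,160+(y+.5)/5-.5]
F=ray("top",[c(155,250),c(477,250),c(316,90),c(316,412)],.01)[:,:2]; print(F)
C=np.array([(F[2,0]+F[3,0])/2,(F[0,1]+F[1,1])/2]);print("C",C,"diam",F[2,0]-F[3,0],F[0,1]-F[1,1])
Y=ray("top",[c(346,102)],.042)[0,:2]; G=ray("top",[c(191,487)],.094)[0,:2]
ang=lambda v:np.degrees(np.arctan2(v[1],v[0]))
print("Y",Y,ang(Y-C),np.hypot(*(Y-C)),"G",G,ang(G-C),np.hypot(*(G-C)))
B=ray("top",[c(318,195),c(374,209)],.179)[:,:2]; P=ray("top",[c(370,255),c(440,272)],.04)[:,:2]
print("bar",ang(B[1]-B[0]),"pointer",ang(P[1]-P[0]),ang(P[1]-C))
a=camera("scene")
hsv=cv2.cvtColor(a,cv2.COLOR_BGR2HSV)
red=(((hsv[...,0]<8)|(hsv[...,0]>172))&(hsv[...,1]>130)&(hsv[...,2]>60)); red[:, :260]=0;red[:,290:]=0;red[:175]=0;red[205:]=0
y,x=np.nonzero(red);print("scene red",x.mean(),y.min(),y.max(),len(x))
print(proj("scene",[[*G,.018],[*G,.057],[*G,.096]]))
print(proj("scene",[[*C,.01],[*Y,.044]]))
E
```

```text
[[ 0.6626  0.0195]
 [ 0.6669 -0.1777]
 [ 0.765  -0.0776]
 [ 0.565  -0.0807]]
C [ 0.665  -0.0791] diam 0.19994290773900958 0.19725332215058788
Y [ 0.7507 -0.0946] -10.257747151932445 0.08712522914649405 G [ 0.5114 -0.0062] 154.6236028090819 0.16999234978413086
bar -103.03162170562307 pointer -102.59780289211537 -102.97310215847408
scene red 273.70526315789476 183 200 95
[[273.2524 198.0641]
 [273.0148 190.8127]
 [272.7665 183.2425]]
[[268.3489 242.5481]
 [272.8854 261.1524]]
```

Call:
arm_command(deltas=[{"jaw": 1,"offset": [0.46,1,0],"delta_rot": [0,0,-0.5]},{"jaw": 1,"offset": [0.46,1,0],"delta_rot": [0,0,-0.5]},{"jaw": 1,"offset": [0.46,1,0],"delta_rot": [0,0,-0.5]},{"jaw": 1,"offset": [0.46,1,0],"delta_rot": [0,0,-0.5]},{"jaw": 1,"offset": [0.46,1,0],"delta_rot": [0,0,-0.5]},{"jaw": 1,"offset": [0.46,1,0],"delta_rot": [0,0,-0.5]},{"jaw": 1,"offset": [0.46,1,0],"delta_rot": [0,0,-0.5]},{"jaw": 1,"offset": [0.46,1,0],"delta_rot": [0,0,-0.5]},{"jaw": 1,"offset": [0.46,1,0],"delta_rot": [0,0,-0.5]},{"jaw": 1,"offset": [0.46,1,0],"delta_rot": [0,0,-0.5]},{"jaw": 1,"offset": [0.46,1,0],"delta_rot": [0,0,-0.5]},{"jaw": 1,"offset": [0.46,1,0],"delta_rot": [0,0,-0.5]},{"jaw": 1,"offset": [0.46,1,0],"delta_rot": [0,0,-0.5]},{"jaw": 1,"offset": [0.46,1,0],"delta_rot": [0,0,-0.5]},{"jaw": 1,"offset": [0.46,1,0],"delta_rot": [0,0,-0.5]},{"jaw": 1,"offset": [0.46,1,0],"delta_rot": [0,0,-0.5]},{"jaw": 1,"offset": [0.46,1,0],"delta_rot": [0,0,0]},{"jaw": 1,"offset": [0.46,1,0],"delta_rot": [0,0,0]},{"jaw": 1,"offset": [0.46,1,0],"delta_rot": [0,0,0]},{"jaw": 1,"offset": [0.46,1,0],"delta_rot": [0,0,0]}], newtons=20)

```text
t: 2.37
eef_pos: [0.4205, -0.2046, 0.2316]
tool_rot: [0.0, 0.996, -0.093, 0.0]
force: [1.0, -0.1, -0.5]
finger_gap: 0.0855
gripper_force: 0.0
```

Call:
arm_command(deltas=[{"jaw": 1,"offset": [0.45,1,0],"delta_rot": [0,0,0]},{"jaw": 1,"offset": [0.45,1,0],"delta_rot": [0,0,0]},{"jaw": 1,"offset": [0.45,1,0],"delta_rot": [0,0,0]},{"jaw": 1,"offset": [0.45,1,0],"delta_rot": [0,0,0]},{"jaw": 1,"offset": [0.45,1,0],"delta_rot": [0,0,0]},{"jaw": 1,"offset": [0.45,1,0],"delta_rot": [0,0,0]},{"jaw": 1,"offset": [0.45,1,0],"delta_rot": [0,0,0]},{"jaw": 1,"offset": [0.45,1,0],"delta_rot": [0,0,0]},{"jaw": 1,"offset": [0.45,1,0],"delta_rot": [0,0,0]},{"jaw": 1,"offset": [0.45,0.9,0],"delta_rot": [0,0,0]},{"jaw": 1,"offset": [0,0,0],"delta_rot": [0,0,0]},{"jaw": 1,"offset": [0,0,0],"delta_rot": [0,0,0]}])

```text
t: 3.37
eef_pos: [0.5104, -0.0066, 0.2314]
tool_rot: [0.0, 0.996, -0.092, 0.0]
force: [-0.7, -0.5, -1.1]
finger_gap: 0.0854
gripper_force: 0.0
```

```bash
python3 - <<'E'
from h import *
a=camera("wrist"); cv2.imwrite("pics/w1.png",a)
m=masks_of("wrist","red_grip")
for x in m[:2]: print(x["score"],x["extent"])
hsv=cv2.cvtColor(a,cv2.COLOR_BGR2HSV)
red=(((hsv[...,0]<8)|(hsv[...,0]>172))&(hsv[...,1]>130)&(hsv[...,2]>60)).astype(np.uint8)
n,l,s,c=cv2.connectedComponentsWithStats(red); i=1+s[1:,4].argmax(); print(s[i],c[i])
print(proj("wrist",[[.5114,-.0062,.018],[.5114,-.0062,.057],[.5114,-.0062,.096],[.665,-.079,.06]]))
E
```

```text
0.95 [295.6, 145.8, 55.2, 118.1]
[275 173  18  32 478] [283.43096234 188.89121339]
[[282.40681221 180.09989906]
 [282.22070802 187.963432  ]
 [281.98736855 197.83572091]
 [326.90917998  20.47939481]]
```

View pics/w1.png

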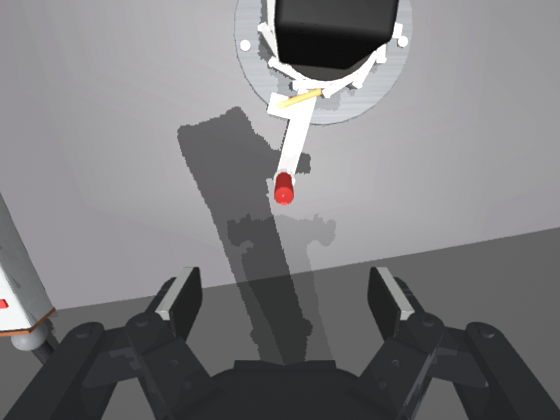

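The wrist view shows the red grip at (283,189), where my estimate projects it, and it lies centred between the fingers. I lower and close.

Call:
arm_command(deltas=[{"jaw": 1,"offset": [0,0,-1],"delta_rot": [0,0,0]},{"jaw": 1,"offset": [0,0,-1],"delta_rot": [0,0,0]},{"jaw": 1,"offset": [0,0,-1],"delta_rot": [0,0,0]},{"jaw": 1,"offset": [0,0,-1],"delta_rot": [0,0,0]},{"jaw": 1,"offset": [0,0,-1],"delta_rot": [0,0,0]},{"jaw": 1,"offset": [0,0,-1],"delta_rot": [0,0,0]},{"jaw": 1,"offset": [0,0,-1],"delta_rot": [0,0,0]},{"jaw": 1,"offset": [0,0,-1],"delta_rot": [0,0,0]},{"jaw": 1,"offset": [0,0,-1],"delta_rot": [0,0,0]},{"jaw": 1,"offset": [0,0,0],"delta_rot": [0,0,0]},{"jaw": 0.2,"offset": [0,0,0],"delta_rot": [0,0,0]},{"jaw": -0.2,"offset": [0,0,0],"delta_rot": [0,0,0]},{"jaw": -1,"offset": [0,0,0],"delta_rot": [0,0,0]},{"jaw": -1,"offset": [0,0,0],"delta_rot": [0,0,0]},{"jaw": -1,"offset": [0,0,0],"delta_rot": [0,0,0]},{"jaw": -1,"offset": [0,0,0],"delta_rot": [0,0,0]},{"jaw": -1,"offset": [0,0,0],"delta_rot": [0,0,0]},{"jaw": -1,"offset": [0,0,0],"delta_rot": [0,0,0]}], newtons=25)

```text
t: 4.97
eef_pos: [0.5109, -0.0071, 0.0523]
tool_rot: [-0.0, 0.996, -0.093, 0.001]
force: [-0.8, 1.4, 6.5]
finger_gap: 0.0195
gripper_force: 25.9
```

Call:
arm_command(deltas=[{"jaw": -1,"offset": [0.1,0.2,0],"delta_rot": [0,0,0]},{"jaw": -1,"offset": [0.1,0.2,0],"delta_rot": [0,0,0]},{"jaw": -1,"offset": [0.1,0.2,0],"delta_rot": [0,0,0]},{"jaw": -1,"offset": [0.1,0.2,0],"delta_rot": [0,0,0]},{"jaw": -1,"offset": [0,0,0],"delta_rot": [0,0,0]},{"jaw": -1,"offset": [0,0,0],"delta_rot": [0,0,0]}])

```text
t: 5.47
eef_pos: [0.5166, 0.0044, 0.0521]
tool_rot: [0.003, 0.996, -0.095, -0.002]
force: [-6.3, -7.3, 12.5]
finger_gap: 0.019
gripper_force: 26.9
```

Home stop is felt at about (0.517, 0.004). Now the first full stroke.

Call:
arm_command(deltas=[{"jaw": -1,"offset": [-0.2,-0.4,0],"delta_rot": [0,0,0]},{"jaw": -1,"offset": [-0.25,-0.55,0],"delta_rot": [0,0,0]},{"jaw": -1,"offset": [-0.22,-0.55,0],"delta_rot": [0,0,0]},{"jaw": -1,"offset": [-0.19,-0.56,0],"delta_rot": [0,0,0]},{"jaw": -1,"offset": [-0.15,-0.58,0],"delta_rot": [0,0,0]},{"jaw": -1,"offset": [-0.1,-0.58,0],"delta_rot": [0,0,0]},{"jaw": -1,"offset": [-0.06,-0.59,0],"delta_rot": [0,0,0]},{"jaw": -1,"offset": [-0.02,-0.6,0],"delta_rot": [0,0,0]},{"jaw": -1,"offset": [0.01,-0.4,0],"delta_rot": [0,0,0]},{"jaw": -1,"offset": [0.02,-0.4,0],"delta_rot": [0,0,0]},{"jaw": -1,"offset": [0.03,-0.3,0],"delta_rot": [0,0,0]},{"jaw": -1,"offset": [0.04,-0.3,0],"delta_rot": [0,0,0]},{"jaw": -1,"offset": [0.04,-0.22,0],"delta_rot": [0,0,0]},{"jaw": -1,"offset": [0.05,-0.22,0],"delta_rot": [0,0,0]},{"jaw": -1,"offset": [0.05,-0.22,0],"delta_rot": [0,0,0]},{"jaw": -1,"offset": [0,0,0],"delta_rot": [0,0,0]},{"jaw": -1,"offset": [0,0,0],"delta_rot": [0,0,0]}])

```text
t: 6.88
eef_pos: [0.4971, -0.1139, 0.0514]
tool_rot: [-0.004, 0.996, -0.091, -0.003]
force: [-6.5, 15.8, 12.4]
finger_gap: 0.0193
gripper_force: 27.4
```

```bash
python3 - <<'E'
from h import *
b=camera("top"); s=bot.state(); print(s["eef_pos"],s["force"],s["t"])
cv2.imwrite("pics/t2.png",cv2.resize(b[160:280,240:370],None,fx=5,fy=5,interpolation=cv2.INTER_CUBIC))
E
```

```text
[ 0.49703632 -0.11389154  0.0514299 ] [-6.34230536 15.36736164 11.48036637] 6.9333
```

View pics/t2.png

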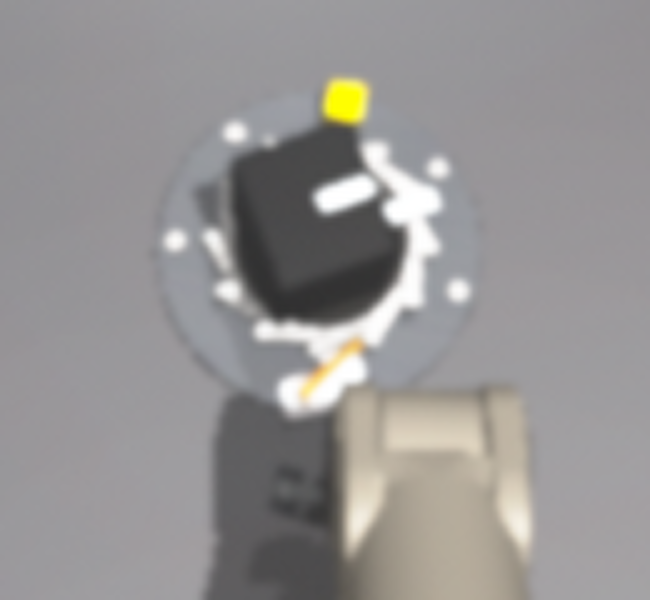

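The bar now points at about −59° from the block, so two teeth remain. The chord between the two stops is 120 mm, which is a full stroke. I return home and stroke again.

Call:
arm_command(deltas=[{"jaw": -1,"offset": [-0.05,0.3,0],"delta_rot": [0,0,0]},{"jaw": -1,"offset": [-0.09,0.5,0],"delta_rot": [0,0,0]},{"jaw": -1,"offset": [-0.06,0.6,0],"delta_rot": [0,0,0]},{"jaw": -1,"offset": [-0.04,0.66,0],"delta_rot": [0,0,0]},{"jaw": -1,"offset": [0.02,0.6,0],"delta_rot": [0,0,0]},{"jaw": -1,"offset": [0.06,0.59,0],"delta_rot": [0,0,0]},{"jaw": -1,"offset": [0.1,0.58,0],"delta_rot": [0,0,0]},{"jaw": -1,"offset": [0.15,0.58,0],"delta_rot": [0,0,0]},{"jaw": -1,"offset": [0.19,0.56,0],"delta_rot": [0,0,0]},{"jaw": -1,"offset": [0.22,0.55,0],"delta_rot": [0,0,0]},{"jaw": -1,"offset": [0.25,0.55,0],"delta_rot": [0,0,0]},{"jaw": -1,"offset": [0.1,0.2,0],"delta_rot": [0,0,0]},{"jaw": -1,"offset": [0.1,0.2,0],"delta_rot": [0,0,0]},{"jaw": -1,"offset": [0,0,0],"delta_rot": [0,0,0]},{"jaw": -1,"offset": [0,0,0],"delta_rot": [0,0,0]}])

```text
t: 8.18
eef_pos: [0.5155, 0.0046, 0.051]
tool_rot: [0.003, 0.996, -0.094, -0.003]
force: [-8.0, -8.6, 10.7]
finger_gap: 0.0198
gripper_force: 27.4
```

Call:
arm_command(deltas=[{"jaw": -1,"offset": [-0.2,-0.4,0],"delta_rot": [0,0,0]},{"jaw": -1,"offset": [-0.25,-0.55,0],"delta_rot": [0,0,0]},{"jaw": -1,"offset": [-0.22,-0.55,0],"delta_rot": [0,0,0]},{"jaw": -1,"offset": [-0.19,-0.56,0],"delta_rot": [0,0,0]},{"jaw": -1,"offset": [-0.15,-0.58,0],"delta_rot": [0,0,0]},{"jaw": -1,"offset": [-0.1,-0.58,0],"delta_rot": [0,0,0]},{"jaw": -1,"offset": [-0.06,-0.59,0],"delta_rot": [0,0,0]},{"jaw": -1,"offset": [-0.02,-0.6,0],"delta_rot": [0,0,0]},{"jaw": -1,"offset": [0.01,-0.4,0],"delta_rot": [0,0,0]},{"jaw": -1,"offset": [0.02,-0.4,0],"delta_rot": [0,0,0]},{"jaw": -1,"offset": [0.03,-0.3,0],"delta_rot": [0,0,0]},{"jaw": -1,"offset": [0.04,-0.3,0],"delta_rot": [0,0,0]},{"jaw": -1,"offset": [0.04,-0.22,0],"delta_rot": [0,0,0]},{"jaw": -1,"offset": [0.05,-0.22,0],"delta_rot": [0,0,0]},{"jaw": -1,"offset": [0.05,-0.22,0],"delta_rot": [0,0,0]},{"jaw": -1,"offset": [0,0,0],"delta_rot": [0,0,0]},{"jaw": -1,"offset": [0,0,0],"delta_rot": [0,0,0]}])

```text
t: 9.6
eef_pos: [0.4966, -0.1138, 0.0509]
tool_rot: [-0.004, 0.996, -0.091, -0.004]
force: [-8.4, 18.2, 8.2]
finger_gap: 0.0191
gripper_force: 27.7
```

```bash
python3 - <<'E'
from h import *
b=camera("top"); s=bot.state(); print(s["eef_pos"],s["force"],s["t"])
cv2.imwrite("pics/t3.png",cv2.resize(b[160:280,240:370],None,fx=5,fy=5,interpolation=cv2.INTER_CUBIC))
E
```

```text
[ 0.49658907 -0.11385711  0.05096635] [-8.80049581 18.54339085  9.16455201] 9.65
```

View pics/t3.png

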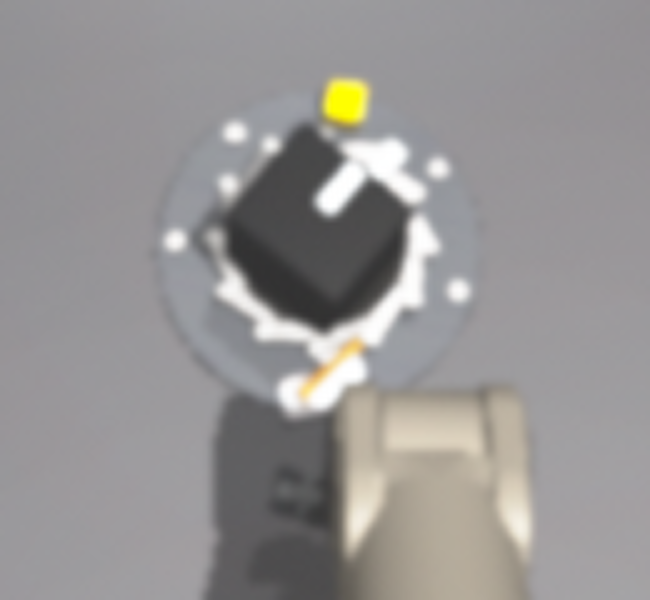

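The bar now sits at about −31°, so one tooth is left. I return and make the last stroke.

Call:
arm_command(deltas=[{"jaw": -1,"offset": [-0.05,0.3,0],"delta_rot": [0,0,0]},{"jaw": -1,"offset": [-0.09,0.5,0],"delta_rot": [0,0,0]},{"jaw": -1,"offset": [-0.06,0.6,0],"delta_rot": [0,0,0]},{"jaw": -1,"offset": [-0.04,0.66,0],"delta_rot": [0,0,0]},{"jaw": -1,"offset": [0.02,0.6,0],"delta_rot": [0,0,0]},{"jaw": -1,"offset": [0.06,0.59,0],"delta_rot": [0,0,0]},{"jaw": -1,"offset": [0.1,0.58,0],"delta_rot": [0,0,0]},{"jaw": -1,"offset": [0.15,0.58,0],"delta_rot": [0,0,0]},{"jaw": -1,"offset": [0.19,0.56,0],"delta_rot": [0,0,0]},{"jaw": -1,"offset": [0.22,0.55,0],"delta_rot": [0,0,0]},{"jaw": -1,"offset": [0.25,0.55,0],"delta_rot": [0,0,0]},{"jaw": -1,"offset": [0.1,0.2,0],"delta_rot": [0,0,0]},{"jaw": -1,"offset": [0.1,0.2,0],"delta_rot": [0,0,0]},{"jaw": -1,"offset": [0,0,0],"delta_rot": [0,0,0]},{"jaw": -1,"offset": [0,0,0],"delta_rot": [0,0,0]}])

```text
t: 10.9
eef_pos: [0.5158, 0.0045, 0.0511]
tool_rot: [0.003, 0.996, -0.094, -0.003]
force: [-8.6, -7.8, 5.5]
finger_gap: 0.0191
gripper_force: 27.5
```

Call:
arm_command(deltas=[{"jaw": -1,"offset": [-0.2,-0.4,0],"delta_rot": [0,0,0]},{"jaw": -1,"offset": [-0.25,-0.55,0],"delta_rot": [0,0,0]},{"jaw": -1,"offset": [-0.22,-0.55,0],"delta_rot": [0,0,0]},{"jaw": -1,"offset": [-0.19,-0.56,0],"delta_rot": [0,0,0]},{"jaw": -1,"offset": [-0.15,-0.58,0],"delta_rot": [0,0,0]},{"jaw": -1,"offset": [-0.1,-0.58,0],"delta_rot": [0,0,0]},{"jaw": -1,"offset": [-0.06,-0.59,0],"delta_rot": [0,0,0]},{"jaw": -1,"offset": [-0.02,-0.6,0],"delta_rot": [0,0,0]},{"jaw": -1,"offset": [0.01,-0.4,0],"delta_rot": [0,0,0]},{"jaw": -1,"offset": [0.02,-0.4,0],"delta_rot": [0,0,0]},{"jaw": -1,"offset": [0.03,-0.3,0],"delta_rot": [0,0,0]},{"jaw": -1,"offset": [0.04,-0.3,0],"delta_rot": [0,0,0]},{"jaw": -1,"offset": [0.04,-0.22,0],"delta_rot": [0,0,0]},{"jaw": -1,"offset": [0.05,-0.22,0],"delta_rot": [0,0,0]},{"jaw": -1,"offset": [0.05,-0.22,0],"delta_rot": [0,0,0]},{"jaw": -1,"offset": [0,0,0],"delta_rot": [0,0,0]},{"jaw": -1,"offset": [0,0,0],"delta_rot": [0,0,0]}])

```text
t: 12.32
eef_pos: [0.4974, -0.114, 0.0512]
tool_rot: [-0.004, 0.996, -0.091, -0.003]
force: [-9.3, 17.2, 6.6]
finger_gap: 0.0195
gripper_force: 28.0
```

```bash
python3 - <<'E'
from h import *
b=camera("top"); s=bot.state(); print(s["eef_pos"],s["force"],s["t"])
cv2.imwrite("pics/t4.png",cv2.resize(b[160:280,240:370],None,fx=5,fy=5,interpolation=cv2.INTER_CUBIC))
E
```

```text
[ 0.49744059 -0.11401098  0.05121057] [-6.86488578 15.80332879  5.88192426] 12.3667
```

View pics/t4.png

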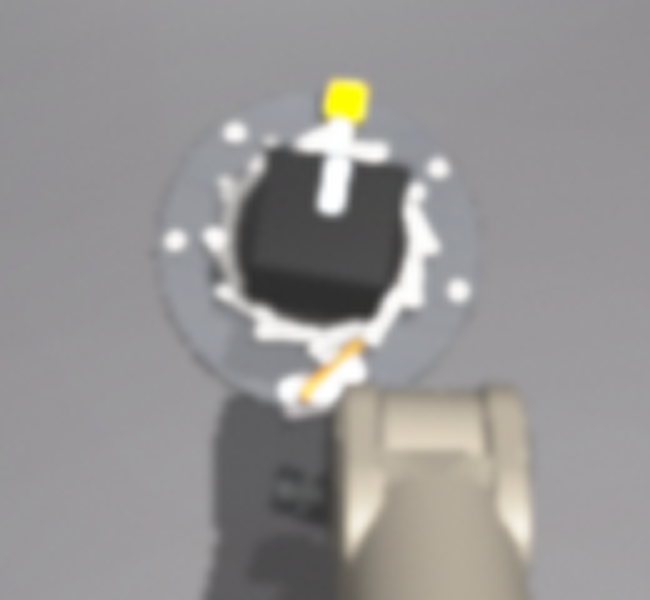

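The speaker, bar and pointer all face the yellow block: the bar is at (333,190) and the block at (346,101). I return home, ease the preload, release and retreat upward.

Call:
arm_command(deltas=[{"jaw": -1,"offset": [-0.05,0.3,0],"delta_rot": [0,0,0]},{"jaw": -1,"offset": [-0.09,0.5,0],"delta_rot": [0,0,0]},{"jaw": -1,"offset": [-0.06,0.6,0],"delta_rot": [0,0,0]},{"jaw": -1,"offset": [-0.04,0.66,0],"delta_rot": [0,0,0]},{"jaw": -1,"offset": [0.02,0.6,0],"delta_rot": [0,0,0]},{"jaw": -1,"offset": [0.06,0.59,0],"delta_rot": [0,0,0]},{"jaw": -1,"offset": [0.1,0.58,0],"delta_rot": [0,0,0]},{"jaw": -1,"offset": [0.15,0.58,0],"delta_rot": [0,0,0]},{"jaw": -1,"offset": [0.19,0.56,0],"delta_rot": [0,0,0]},{"jaw": -1,"offset": [0.22,0.55,0],"delta_rot": [0,0,0]},{"jaw": -1,"offset": [0.25,0.55,0],"delta_rot": [0,0,0]},{"jaw": -1,"offset": [0.1,0.2,0],"delta_rot": [0,0,0]},{"jaw": -1,"offset": [0.1,0.2,0],"delta_rot": [0,0,0]},{"jaw": -1,"offset": [0,0,0],"delta_rot": [0,0,0]},{"jaw": -1,"offset": [0,0,0],"delta_rot": [0,0,0]},{"jaw": -1,"offset": [-0.1,-0.12,0],"delta_rot": [0,0,0]},{"jaw": -1,"offset": [0,0,0],"delta_rot": [0,0,0]}])

```text
t: 13.78
eef_pos: [0.5162, 0.0045, 0.0513]
tool_rot: [0.001, 0.996, -0.094, 0.0]
force: [-1.9, -5.2, -0.5]
finger_gap: 0.0197
gripper_force: 26.9
```

Call:
arm_command(deltas=[{"jaw": -0.3,"offset": [0,0,0],"delta_rot": [0,0,0]},{"jaw": 0.2,"offset": [0,0,0],"delta_rot": [0,0,0]},{"jaw": 1,"offset": [0,0,0],"delta_rot": [0,0,0]},{"jaw": 1,"offset": [0,0,0],"delta_rot": [0,0,0]},{"jaw": 1,"offset": [0,0,0],"delta_rot": [0,0,0]},{"jaw": 1,"offset": [0,0,0],"delta_rot": [0,0,0]},{"jaw": 1,"offset": [0,0,0],"delta_rot": [0,0,0]},{"jaw": 1,"offset": [0,0,0.4],"delta_rot": [0,0,0]},{"jaw": 1,"offset": [0,0,0.8],"delta_rot": [0,0,0]},{"jaw": 1,"offset": [0,0,1],"delta_rot": [0,0,0]},{"jaw": 1,"offset": [0,0,1],"delta_rot": [0,0,0]},{"jaw": 1,"offset": [0,0,1],"delta_rot": [0,0,0]},{"jaw": 1,"offset": [0,0,1],"delta_rot": [0,0,0]},{"jaw": 1,"offset": [0,0,1],"delta_rot": [0,0,0]},{"jaw": 1,"offset": [0,0,1],"delta_rot": [0,0,0]},{"jaw": 1,"offset": [0,0,1],"delta_rot": [0,0,0]},{"jaw": 1,"offset": [0,0,0],"delta_rot": [0,0,0]},{"jaw": 1,"offset": [0,0,0],"delta_rot": [0,0,0]}])

```text
t: 15.28
eef_pos: [0.5169, 0.0061, 0.2168]
tool_rot: [-0.0, 0.996, -0.093, 0.002]
force: [0.0, -0.2, -0.5]
finger_gap: 0.0859
gripper_force: 0.0
```

Call:
arm_command(deltas=[{"jaw": 1,"offset": [0,-1,0],"delta_rot": [0,0,0]},{"jaw": 1,"offset": [-0.2,-1,0],"delta_rot": [0,0,0]},{"jaw": 1,"offset": [-0.4,-1,0],"delta_rot": [0,0,0]},{"jaw": 1,"offset": [-0.4,-1,0],"delta_rot": [0,0,0]},{"jaw": 1,"offset": [-0.4,-1,0],"delta_rot": [0,0,0]},{"jaw": 1,"offset": [-0.4,-1,0],"delta_rot": [0,0,0]},{"jaw": 1,"offset": [-0.4,-1,0],"delta_rot": [0,0,0]},{"jaw": 1,"offset": [-0.4,-1,0],"delta_rot": [0,0,0]},{"jaw": 1,"offset": [-0.4,-1,0],"delta_rot": [0,0,0]},{"jaw": 1,"offset": [-0.4,-1,0],"delta_rot": [0,0,0]},{"jaw": 1,"offset": [-0.4,-1,0],"delta_rot": [0,0,0]},{"jaw": 1,"offset": [-0.4,-1,0],"delta_rot": [0,0,0]},{"jaw": 1,"offset": [-0.4,-1,0],"delta_rot": [0,0,0]},{"jaw": 1,"offset": [-0.4,-1,0],"delta_rot": [0,0,0]},{"jaw": 1,"offset": [0,0,0],"delta_rot": [0,0,0]},{"jaw": 1,"offset": [0,0,0],"delta_rot": [0,0,0]}])

```text
t: 16.62
eef_pos: [0.4148, -0.2746, 0.2141]
tool_rot: [-0.001, 0.996, -0.095, -0.001]
force: [0.1, 0.4, -0.3]
finger_gap: 0.0852
gripper_force: 0.0
```

```bash
python3 - <<'E'
from h import *
b=camera("top"); s=bot.state(); print(s["eef_pos"],s["force"],s["t"])
cv2.imwrite("pics/t5.png",cv2.resize(b[160:280,240:370],None,fx=5,fy=5,interpolation=cv2.INTER_CUBIC))
E
```

```text
[ 0.41556873 -0.27345194  0.21432531] [-0.24563892  1.20218143  0.29377017] 16.6667
```

View pics/t5.png

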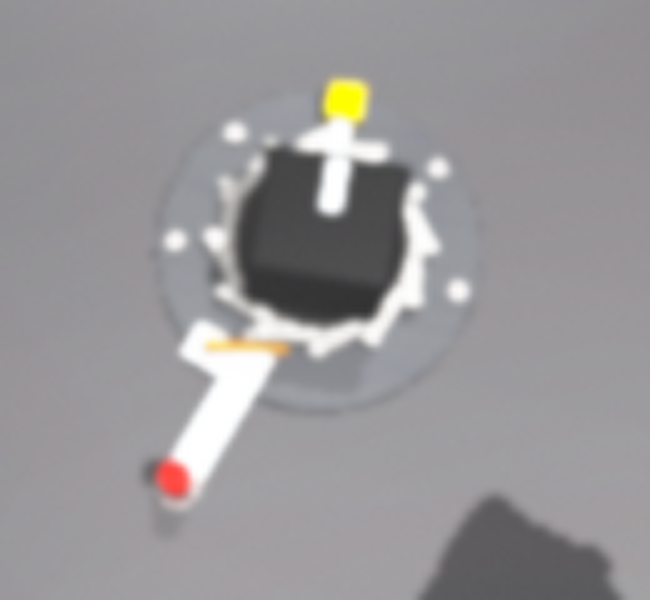

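The last view shows the pointer and bar facing the block at (346,101), and the grip at its home stop at (174,480). The robot is clear of everything.

```bash
python3 -c "
from rig import bot
print(bot.sign_off())"
```

```text
the job is handed in; nothing more can be done
None
```

Three full strokes turned the speaker to face the yellow block; the red grip is back at its home stop and released, the T-bar was left alone, and I handed the job in at about 17 s.

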